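# Index the board turntable round to its inspection station

## Task

The circuit board on the turntable is due for inspection: pull up the spring-loaded index ring, turn the turntable one notch towards the side where the loupe stands, and let the ring go so that its pin drops fully home in the notch there. That notch block was clamped by eye, so feel for the notch, and never force the pin hard against the index rail. Leave the loupe, the stamp and the brass weight where they stand.

Things in the scene. Friction and masses are not known exactly. Their poses are not given: they have to be found in the camera images.
- pivot (a point): The vertical axis of the turntable, at table height (z = 0). A fixed aluminium base, 150 mm square, stands here; the carrier with the circuit board turns on it about this axis, up to 64 degrees either way from the start.
- ring_top (a point): Centre of the top face of the index ring, an upright dark steel knurled knob 28 mm in diameter and 30 mm tall, 115 mm from the pivot axis. With the pin fully home it is 96 mm above the table. Its axes are the arm's, not the knob's: x points from the knob to the pivot, z up.
- index_ring: The knob itself; origin at the centre of its underside, 66 mm above the table when home. It pulls straight up by at most 15 mm against a spring (5 N at home, about 10 N at full pull) and always springs back. It turns freely about its own axis, so any grasp direction from above serves.
- carrier: Aluminium carrier with a 184 x 124 mm circuit board clipped on (upper side about 66 mm above the table). A 32 mm wide arm, upper face 53 mm above the table, sticks out towards the robot and carries the index plunger. Origin on the pivot axis at table height. Turning it takes about 2 N at the knob with the pin lifted, about 3 N with the pin dragging on the rail.
- plunger: The sliding plunger: 8 mm round pin below the arm, ring on top. Origin on the pin axis, at table height when home. Home, the pin reaches 9 mm below the rail's top: pull more than 9 mm to free it. Let go on the plain rail it rests there, ring 9 mm above home, and drops in when moved over a notch (free play about 3 mm along the rail).
- index_plate: Fixed curved steel index rail under the arm, 28 mm wide, top 35 mm above the table, on the pin's circle (radius 115 mm); origin on the pivot axis at table height. It has three notches, 11 mm long along the circle: the middle one, where the pin starts, and one in the block at each side.
- loupe: Black round loupe, 37 mm in diameter, 34 mm tall, standing loose on the table beside the notch block of the inspection station: about 205 mm from the pivot, about 45 degrees to one side or the other of the arm. Origin at the centre of its underside.
- check_stamp: Wooden-handled stamp, 24 x 34 x 67 mm, standing loose on the table beside the other notch block, in the same way. Origin at the centre of its underside.
- test_weight: Brass weight, 29 mm in diameter, 51 mm tall, standing loose on the table to the right, a bystander. Origin at the centre of its underside.
- rail_mid (a point): Top of the rail at the middle notch's centre, 35 mm above the table. To each side of it a dark steel block, 80 mm long, is clamped on the rail with one notch in its middle. Each block's notch is about 45 degrees round the pivot from here, but off by up to 8 degrees either way (37 to 53 degrees), differently for each block. That error is not measured: it must be felt.
Not all that is in view belongs to the job. What is shaped like the loupe but blue or orange is not meant.

How it is judged:
On the way, in this order (a step that is already met when the one before it is completed fails the run):
1. the index ring is pulled up until its pin is clear of the first notch (more than 9 mm) (height (world z) of ring_top above 0.105 m), for 0.1 s.
2. the ring is carried round to the inspection side (within 115 mm of the loupe) (horizontal distance between ring_top and loupe below 0.115 m), for 0.1 s.
At the end, for the whole second after the job is handed in: The ring is down within 2 mm of home (its top less than 98 mm above the table, so its pin is in a notch), it stands within 115 mm of the loupe (so in the notch on the loupe's side), and the turntable is at rest (height (world z) of ring_top below 0.098 m and horizontal distance between ring_top and loupe below 0.115 m and linear speed of plunger below 0.01 m/s); the robot touches nothing.
It fails at once if the pin is pressed against the index rail or its notch blocks with more than 25 N (contact force between plunger and index_plate above 25 N).
It fails at once if the loupe is moved by more than 15 mm (distance of loupe from where it was at the start of the episode above 0.015 m).
It fails at once if the stamp is moved by more than 15 mm (distance of check_stamp from where it was at the start of the episode above 0.015 m).
It fails at once if the brass weight is moved by more than 15 mm (distance of test_weight from where it was at the start of the episode above 0.015 m).
It also fails if it takes over 48 s, if anything falls off the work surface, if the arm or the gripper's body presses on something with over 40 N, if the wrist force passes 120 N, or if a joint passes its speed limit or range.

## Robot

A 7-joint arm with a two-finger parallel gripper is mounted at the origin on the work surface; the furniture and walls round the work are solid. World frame = base frame: x ahead of the robot, y to its left, z up, the work surface at z = 0. Lengths are in m, angles in rad, forces in N, time in s.
With the tool pointing down it reaches from about 0.425 to 0.925 m from the base axis. Payload 6.8 kg.
Tool frame: the origin (TCP) lies on the front face of the gripper's body, between the roots of the fingers; the fingertips stand 73 mm ahead of it and the grasp point (between the pads) lies 54 mm ahead of it (env.nose_length is the distance from the TCP to the fingertips, in m); z points along the fingers, y is the line along which they close (so a half turn about z gives the same grasp; the last joint's range is limited). The gripper opens to 85 mm and grips with 20 to 120 N. Pads are 22 mm wide; open, the fingers measure 114 mm over their backs; the gripper's body (76 mm by 85 mm) begins 54 mm behind the grasp point. The pads swing forward as they close: fully open they stand 13 mm farther back than shut.
Start: joints at [-1.33, 0.477, 0.022, 1.555, -0.011, 1.109, -0.083], TCP at [0.231, 0.634, 0.304] pointing down, gripper open.
Joint ranges: [-2.96, 2.96], [-0.34, 2.1], [-1.41, 1.46], [0.24, 2.44], [-1.37, 4.51], [0.17, 1.92], [-2.96, 2.96]. Speed limits (rad/s): [2.39, 2.39, 3.14, 3.14, 3.14, 3.14, 3.14].

## Interface

Orientations are given as a unit quaternion [w, x, y, z].
In Python, from cell import env, kin, camera, calibration, job gives the robot as it stands. The module is installed in compiled form; this text tells all that it offers. Calls block until the motion is done:
- env.reach(position, orientation): joint-space move of the TCP to a pose.
- env.movel(position, velocity=0.15, rot=None, stop_force=None): straight line of the TCP; rot=None keeps the orientation; velocity is the mean speed in m/s. With stop_force (N) it stops when the force on the tool has changed by that much, and returns True; else False.
- env.goto_joints(angles): joint-space move.
- env.grip(opening, f_grip=None): finger opening in m; f_grip is the grip in N (None keeps the last); returns when the fingers have stopped.
- env.dwell(seconds).
- kin.inverse_kinematics(position, orientation): joint angles nearest the present ones, or None.
- env.get_state(): the state.
- camera(name): name is "scene" or "top" or "wrist"; returns (picture, depth): 400x640x3 uint8, blue, green, red; 400x640 float32, m along the optical axis (not along the pixel's ray), 0 where there is no reading.
- calibration(name): a dict with "fx", "fy", "cx", "cy" (pixels), "rvec" (rotation vector, rad) and "tvec" (3), from world to camera coordinates, as OpenCV has them. Camera axes: x right, y down, z forward; pixel columns grow to the right and rows downward; lengths in m; the calibration is good to about 2 mm. The wrist camera is an equidistant fisheye: a pixel r from the principal point sees the ray r / f radians off the axis. A picture is of the moment at which its call begins: read the wrist's pose just before it. calibration takes no time and is no camera call; for the wrist camera it gives the pose at the moment of the call.
A pose or a line that the arm cannot do raises env.PlanningError and nothing moves.
- job.job_done(): hands the job in; it is judged then, once.
The state is a dict: "time": time; "qpos": joint angles; "joint_velocities": joint speeds; "joint_torque": joint torques, N m; "tcp_pos": TCP position; "orientation": TCP orientation; "force": force on the tool from outside, world axes, zero at the start; "torque": the same for the moment, N m; "opening": finger opening in m; "gripper_force": force on a finger pad.
Only numpy, scipy, OpenCV 4.12 (cv2) and the standard library are available. Lean on these libraries where they do the work, as an engineer would, in place of code of your own. Each camera call takes 0.05 s, during which the arm holds its last target. There are 200 camera calls.

## Working session

There is one attempt and no reset: what is moved stays moved. The work goes in short steps, each a Python script; the robot and the scene stay as the last script left them, time stands still between calls to the robot, and variables do not carry over. Pictures are saved under pics/ and viewed, at most 10 in all, crops included, and the job is handed in when it is done.

```bash
mkdir -p pics; python3 - <<'E'
from cell import env,camera,calibration
import cv2,numpy as np
for n in("top","scene"):
    p,d=camera(n);cv2.imwrite(f"pics/{n}0.png",p);np.savez(f"pics/{n}0.npz",p=p,d=d);c=calibration(n);print(n,c)
print(env.get_state()["time"],env.get_state()["orientation"],env.nose_length)
E
```

```text
top {'fx': 436.8318419534039, 'fy': 436.8318419534039, 'cx': 319.5111598919721, 'cy': 201.9832854714327, 'rvec': array([ 2.15743975, -2.14635464,  0.27519525]), 'tvec': array([-0.02136626,  0.50877645,  1.09037135])}
scene {'fx': 458.1358726608371, 'fy': 458.1358726608371, 'cx': 326.32818232079114, 'cy': 192.66296791786718, 'rvec': array([ 1.19877089, -1.98944656,  1.20544364]), 'tvec': array([0.22992103, 0.2782447 , 0.82135581])}
0.1 [-8.86088908e-05  1.73507074e-01  9.84832276e-01 -8.21875597e-04] 0.0726
```

View pics/top0.png

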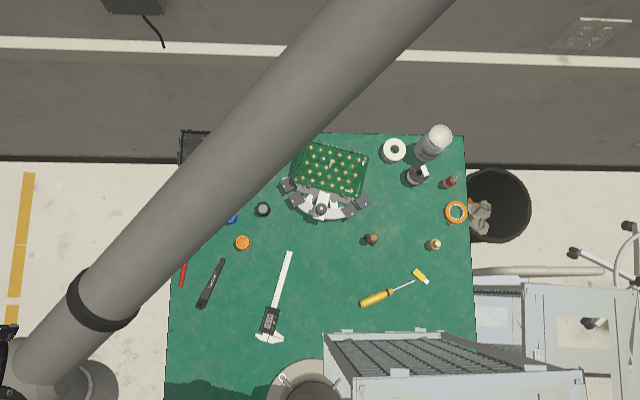

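View pics/scene0.png

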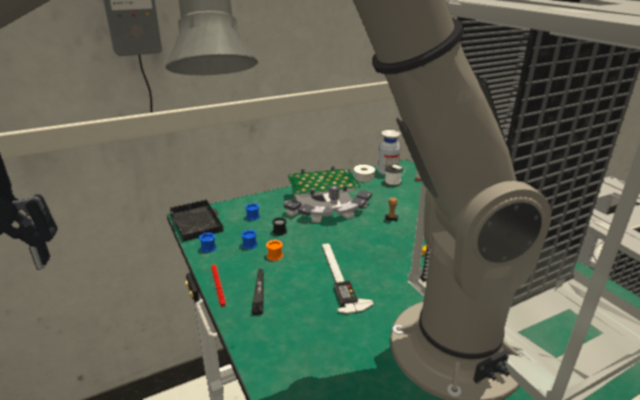

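Top view: black loupe at about (263,209), which is the robot's left (+y). The knob is at about (321,209), the stamp at (371,239) and the board at about (330,168). Next I'll measure them.

```bash
cat > h.py <<'E'
import cv2,numpy as np
from cell import env,kin,camera,calibration
def cast(c,uv,z):
    R=cv2.Rodrigues(c["rvec"])[0];o=-R.T@c["tvec"]
    uv=np.atleast_2d(np.asarray(uv,float))
    r=np.c_[(uv[:,0]-c["cx"])/c["fx"],(uv[:,1]-c["cy"])/c["fy"],np.ones(len(uv))]@R
    return o+r*((z-o[2])/r[:,2])[:,None]
def cloud(c,d):
    v,u=np.mgrid[:400,:640];R=cv2.Rodrigues(c["rvec"])[0]
    P=np.stack([(u-c["cx"])/c["fx"]*d,(v-c["cy"])/c["fy"]*d,d],-1)
    return (P-c["tvec"])@R
E
python3 - <<'E'
from h import *
f=np.load("pics/top0.npz");p,d=f["p"],f["d"];c=calibration("top");W=cloud(c,d)
hsv=cv2.cvtColor(p,cv2.COLOR_BGR2HSV)
def near(u,v,r):
    m=np.zeros((400,640),np.uint8);cv2.circle(m,(u,v),r,1,-1);return m>0
for n,(u,v),z in(("loupe",(263,209),.034),("knob",(321,209),.096),("stamp",(371,239),.067),("weight",(434,244),.051)):
    m=near(u,v,13)&(W[...,2]>z-.012)&(W[...,2]<z+.012)&(d>0)
    ys,xs=np.nonzero(m);
    if len(xs): (cx,cy),r=cv2.minEnclosingCircle(np.c_[xs,ys].astype(np.float32)); print(n,len(xs),(cx,cy,r),"px ray",cast(c,(cx,cy),z).round(4),"z med",np.median(W[m][:,2]).round(4), "mean",W[m].mean(0).round(4))
m=near(330,168,60)&(hsv[...,0]>40)&(hsv[...,0]<85)&(hsv[...,1]>80)&(W[...,2]>.05)&(W[...,2]<.085)
cl=W[m];rect=cv2.minAreaRect((cl[:,:2]*1000).astype(np.float32));print("board",m.sum(),rect,np.median(cl[:,2]))
# rail arc
m=near(325,195,50)&(W[...,2]>.025)&(W[...,2]<.044);print("rail",m.sum(),W[m].min(0),W[m].max(0))
x=W[200:300:5,320];cv2.imwrite("pics/crop.png",cv2.resize(p[120:270,220:400],None,fx=4,fy=4,interpolation=cv2.INTER_CUBIC)[:600,:720])
E
```

```text
loupe 145 (262.5, 207.5, 6.670932292938232) px ray [[0.4953 0.1296 0.034 ]] z med 0.0315 mean [0.4959 0.1297 0.0315]
knob 105 (320.61322021484375, 207.91510009765625, 5.717190742492676) px ray [[ 0.4848 -0.0183  0.096 ]] z med 0.0957 mean [ 0.4848 -0.0182  0.0951]
stamp 62 (372.875, 236.875, 4.419517517089844) px ray [[ 0.4165 -0.1537  0.067 ]] z med 0.0626 mean [ 0.4175 -0.1547  0.0622]
weight 41 (437.0, 242.6999969482422, 3.4482908248901367) px ray [[ 0.4041 -0.3251  0.051 ]] z med 0.0503 mean [ 0.404  -0.3254  0.05  ]
board 2468 ((598.2627563476562, -46.89875793457031), (183.95494079589844, 124.5860366821289), 75.92877197265625) 0.06125562212926926
rail 1034 [ 0.46835449 -0.15686306  0.02501557] [0.58411488 0.08520813 0.04146952]
```

View pics/crop.png

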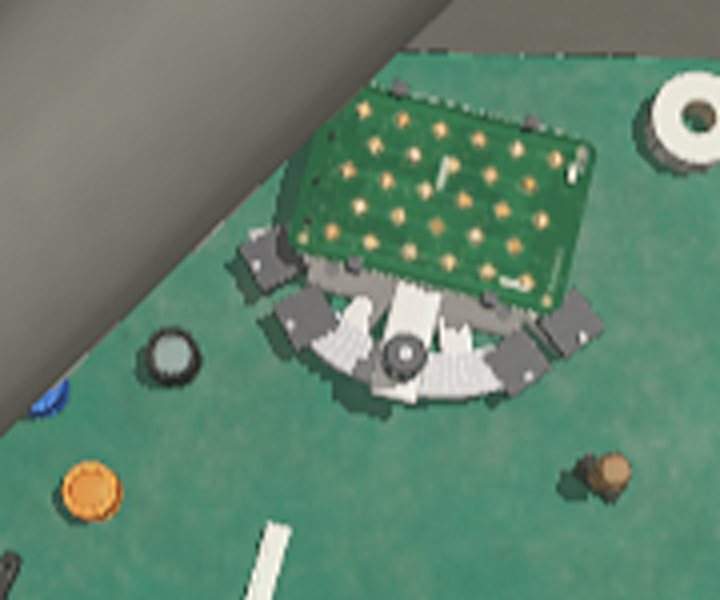

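The crop shows the loupe at (172,355) and the knob at (404,355). Each side has two dark block pieces with a gap between them, at about (287,287) on the loupe side and (547,338) on the other. The board centre is 117 mm from the knob and its angle agrees with the knob-to-centre line, so the pivot is at about (0.597,-0.0465). The loupe is 203 mm from the pivot and 46° from the arm, as specified. I'll hover over the knob and refine with the wrist camera.

```bash
cat >> h.py <<'E'
PIV=np.array([.5968,-.0466]);TH0=np.radians(165.93)
def pt(phi,r=.115):
    t=TH0-np.radians(phi);return PIV+r*np.array([np.cos(t),np.sin(t)])
def rot(phi):
    t=(TH0-np.radians(phi))/2;return np.array([0,np.cos(t),np.sin(t),0])
def castw(c,uv,z):
    R=cv2.Rodrigues(c["rvec"])[0];o=-R.T@c["tvec"]
    q=(np.asarray(uv,float)-[c["cx"],c["cy"]])/c["fx"];r=np.hypot(*q)+1e-9
    ray=np.r_[q/r*np.sin(r),np.cos(r)]@R
    return o+ray*(z-o[2])/ray[2]
def phi_of(p):return np.degrees(TH0-np.arctan2(p[1]-PIV[1],p[0]-PIV[0]))
E
python3 - <<'E'
from h import *
c=calibration("top")
for uv in((291.75,191.75),(356.75,204.5)):
    P=cast(c,uv,.04)[0];print("gap",P,phi_of(P),np.hypot(*(P[:2]-PIV)))
print(phi_of([.4953,.1296]),phi_of([.4165,-.1537]),np.hypot(*(np.array([.4165,-.1537])-PIV)),pt(0))
env.reach([*pt(0),.26],rot(0))
s=env.get_state();print(s["time"],s["tcp_pos"],s["qpos"],s["force"])
c=calibration("wrist");p,d=camera("wrist");cv2.imwrite("pics/w1.png",p);np.savez("pics/w1.npz",p=p,d=d,**c);print(c)
E
```

```text
gap [0.53708551 0.05376995 0.04      ] 45.1797299214494 0.11679018684730014
gap [ 0.50492228 -0.11787147  0.04      ] 308.12851930859165 0.11628042519572357
45.98590885358021 315.2192653832991 0.20971051475784425 [ 0.48525006 -0.01864268]
2.5917 [ 0.4855687  -0.01779842  0.26003441] [-0.56235683  0.23600863  0.54921924  2.07156163 -0.1600181   0.87381987
  1.40432   ] [-0.30789891 -0.5338103   0.38990884]
{'fx': 309.70691628693146, 'fy': 309.70691628693146, 'cx': 323.6279657078545, 'cy': 199.9330213228651, 'rvec': array([-2.28671872, -1.78747619, -0.26109617]), 'tvec': array([-0.1004225 , -0.48003906,  0.20182687])}
```

View pics/w1.png

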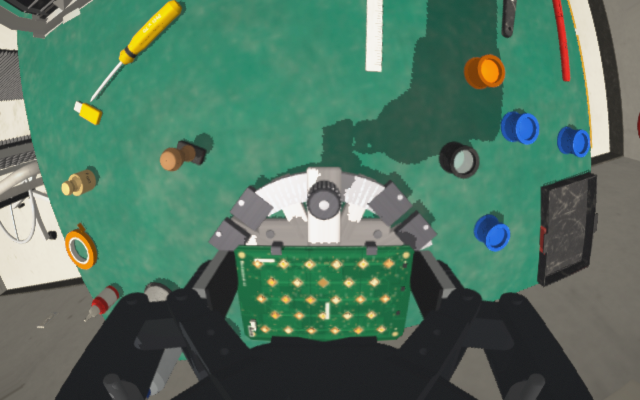

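The wrist view has the knob at (324,203), the loupe at (459,160), and the loupe-side block pieces at about (397,198) and (416,231). I'll enlarge it to measure.

```bash
python3 - <<'E'
from h import *
f=np.load("pics/w1.npz");p=f["p"];c={k:f[k] for k in("fx","fy","cx","cy","rvec","tvec")}
g=cv2.cvtColor(p,cv2.COLOR_BGR2GRAY);k=cv2.resize(g[175:235,290:360],None,fx=8,fy=8,interpolation=cv2.INTER_CUBIC)
C=cv2.HoughCircles(cv2.GaussianBlur(k,(9,9),3),cv2.HOUGH_GRADIENT,1,40,param1=80,param2=30,minRadius=80,maxRadius=160)
print(C)
for x,y,r in (C[0][:3] if C is not None else []):
    P=castw(c,(290+x/8,175+y/8),.096);print(P,phi_of(P),np.hypot(*(P[:2]-PIV)), castw(c,(290+x/8+r/8,175+y/8),.096)-P)
for uv in((407,214),(237,216)):
    P=castw(c,uv,.04);print("gap",P,phi_of(P))
print("loupe",castw(c,(459.5,160),.034))
print(env.get_state()["tcp_pos"])
cv2.imwrite("pics/w1c.png",cv2.resize(p[155:255,205:445],None,fx=3.3,fy=3.3,interpolation=cv2.INTER_CUBIC))
E
```

```text
None
gap [0.53375322 0.05815937 0.04      ] 44.88943303475107
gap [ 0.49399731 -0.11064822  0.04      ] 314.00623025553455
loupe [0.49262333 0.12549137 0.034     ]
[ 0.48553948 -0.01783972  0.26002633]
```

View pics/w1c.png

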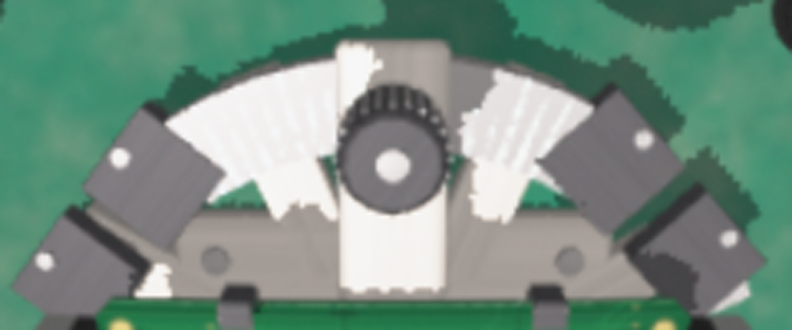

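```bash
python3 - <<'E'
from h import *
f=np.load("pics/w1.npz");c={k:f[k] for k in("fx","fy","cx","cy","rvec","tvec")}
for n,x,y,z in(("knob",393,163,.096),("gapmid",658,214,.043),("gapout",705,180,.043),("gapin",612,248,.043),("Rgap mid",133,215,.043)):
    P=castw(c,(205+x/3.3,155+y/3.3),z);print(n,P.round(4),phi_of(P),np.hypot(*(P[:2]-PIV)))
# approach loosely
k=castw(c,(205+393/3.3,155+163/3.3),.096)[:2]
k=(k+[.4848,-.0183]+pt(0))/3;print(k)
env.grip(.06,20)
env.movel([*k,.17],.15)
print(env.movel([*k,.140],.05,stop_force=6))
s=env.get_state();print(s["time"],s["tcp_pos"],s["force"],s["opening"])
E
```

```text
knob [ 0.4862 -0.0171  0.096 ] 0.8538404398407808 0.1144241604140846
gapmid [0.5381 0.0539 0.043 ] 45.62385666911809 0.11640870679135547
gapout [0.5309 0.0703 0.043 ] 46.52370825855804 0.13420989027486127
gapin [0.5454 0.0378 0.043 ] 44.62059762430588 0.09884320711310361
Rgap mid [ 0.4995 -0.1024  0.043 ] 316.11196130776534 0.11219458147833261
[ 0.48542851 -0.01802482]
False
4.5167 [ 0.48548873 -0.01812619  0.13996678] [ 1.09387668 -0.6403206  -0.3419826 ] 0.06003191266434027
```

```bash
python3 - <<'E'
from h import *
def show(n):
    s=env.get_state();t=np.r_[-np.sin(TH0),np.cos(TH0)]
    print(n,round(s["time"],2),s["tcp_pos"].round(4),"f",np.round(s["force"],2),"tan",round(float(s["force"][:2]@t),2),round(s["opening"],4),s["gripper_force"])
show("0")
for o in(.034,.031): env.grip(o,20);show(o)
E
```

```text
0 4.52 [ 0.4855 -0.0181  0.14  ] f [ 1.09 -0.64 -0.34] tan 0.36 0.06 0.0
0.034 4.88 [ 0.4855 -0.018   0.1402] f [-0.39 -0.07  0.21] tan 0.16 0.0338 0.0
0.031 5.1 [ 0.4854 -0.018   0.14  ] f [ 0.61 -0.04 -0.79] tan -0.11 0.0309 0.0
```

```bash
cat >> h.py <<'E'
def show(n,phi=0):
    s=env.get_state();a=TH0-np.radians(phi);t=np.r_[-np.sin(a),np.cos(a)]
    print(n,round(s["time"],2),s["tcp_pos"].round(4),"f",np.round(s["force"],1),"tan",round(float(s["force"][:2]@t),2),round(s["opening"],4),np.round(s["gripper_force"],1))
    return s
E
python3 - <<'E'
from h import *
env.grip(.024,20);s=show("g20")
env.grip(.024,40);s=show("g40")
x,y,z=s["tcp_pos"]
env.movel([x,y,z+.004],.03);show("+4")
env.movel([x,y,z+.012],.04);show("+12")
p,d=camera("scene");cv2.imwrite("pics/s2.png",p[150:260,240:440])
E
```

```text
g20 5.32 [ 0.4855 -0.018   0.1401] f [-0.8  0.8  2.9] tan -0.6 0.0273 20.5
g40 5.53 [ 0.4855 -0.018   0.1402] f [-0.6  0.9  5.1] tan -0.68 0.0267 39.7
+4 5.83 [ 0.4854 -0.0179  0.1439] f [ 1.3 -0.4 -6.1] tan 0.1 0.0265 39.9
+12 6.17 [ 0.4854 -0.018   0.1523] f [ 2.4  0.6 -8.5] tan -1.19 0.0267 40.2
```

Lifted about 12 mm; the 8.5 N pull matches the spring. Now carry it round to 34°, just short of the earliest possible notch.

```bash
python3 - <<'E'
from h import *
s=env.get_state();z=s["tcp_pos"][2];off=s["tcp_pos"][:2]-pt(0)
phi0=phi_of(s["tcp_pos"]);print("phi0",phi0)
for i,phi in enumerate(np.arange(phi0+2,35.1,4)):
    env.movel([*pt(phi),.1525],.04,rot=rot(phi))
    s=env.get_state();a=TH0-np.radians(phi)
    if abs(s["force"]).max()>15: print("high");break
    if i%3==0: show(phi,phi)
s=show(phi,phi);print(phi_of(s["tcp_pos"]),np.hypot(*(s["tcp_pos"][:2]-PIV)))
E
```

```text
phi0 0.3304917012820664
2.3304917012820665 6.47 [ 0.4864 -0.0142  0.1524] f [ 1.  -1.5 -8.6] tan 1.17 0.0271 40.1
14.330491701282067 7.53 [0.4955 0.0082 0.1524] f [-0.5  1.1 -9.5] tan -0.72 0.0263 40.1
26.330491701282067 8.57 [0.509  0.0282 0.1524] f [-0.5  0.9 -8.5] tan -0.37 0.027 40.2
34.330491701282064 9.28 [0.5203 0.0398 0.1524] f [ -2.2   2.3 -10. ] tan 0.11 0.0266 40.2
34.40968985556739 0.11541657958081292
```

```bash
python3 - <<'E'
from h import *
phi=34.33
print(env.movel([*pt(phi),.1475],.01,stop_force=7));s=show("rail",phi)
env.grip(.032,20);s=show("open",phi)
env.movel([*pt(phi),.145],.03);show("low",phi)
ph=phi;log=[]
while ph<54.5:
    ph+=1.0
    hit=env.movel([*pt(ph),.145],.012,rot=rot(ph),stop_force=6)
    s=env.get_state();a=TH0-np.radians(ph);t=np.r_[-np.sin(a),np.cos(a)]
    f=s["force"];log.append((ph,round(float(phi_of(s["tcp_pos"])),2),round(float(f[:2]@t),1),round(float(f[2]),1)))
    if hit or f[:2]@t>8: print("hit",hit);break
print(*log,sep="\n");show("end",ph)
E
```

```text
True
rail 9.7 [0.5202 0.04   0.1486] f [ 0.2 -0.6  5.3] tan 0.28 0.0267 41.4
open 9.93 [0.518  0.0405 0.1471] f [-0.2  0.1 -0. ] tan 0.1 0.0319 0.0
low 10.2 [0.5206 0.0392 0.1448] f [ 0.2 -1.1 -0.1] tan 0.59 0.0318 0.0
hit True
(35.33, 35.36, -0.6, -0.7)
(36.33, 35.9, 4.3, 2.0)
(37.33, 36.99, 4.9, 1.9)
(38.33, 38.11, 4.3, -0.1)
(39.33, 39.14, 4.3, 1.2)
(40.33, 40.38, 3.9, -1.5)
(41.33, 41.2, 5.1, -0.3)
(42.33, 42.41, 3.5, -1.1)
(43.33, 43.25, 4.5, -1.0)
(44.33, 44.37, 3.9, -0.5)
(45.33, 46.18, -0.4, 0.1)
(46.33, 46.58, -0.4, 0.7)
(47.33, 47.37, 0.5, 0.0)
(48.33, 48.28, 1.0, 0.8)
(49.33, 49.12, 2.5, 2.6)
(50.33, 49.1, -0.3, 0.7)
end 15.17 [0.5449 0.056  0.1444] f [0.2 0.2 0.7] tan -0.32 0.0321 0.2
```

Drag went to zero at about 45°, then a hard stop near 49°. That fits a drop-in plus play, and it agrees with the gap seen at about 45.6°. Back off, let go and check the height.

```bash
python3 - <<'E'
from h import *
s=env.get_state();ph=phi_of(s["tcp_pos"])-1.2
env.movel([*pt(ph),.145],.02,rot=rot(ph));show("back",ph)
env.grip(.055,20);show("open",ph)
env.movel([*pt(ph),.26],.15);show("up",ph)
c=calibration("wrist");p,d=camera("wrist");cv2.imwrite("pics/w3.png",p)
R=cv2.Rodrigues(c["rvec"])[0];o=-R.T@c["tvec"]
u0,v0=324,204
for dv in range(-24,25,4):
    v=v0+dv;q=(np.array([u0,v])-[c["cx"],c["cy"]])/c["fx"];r=np.hypot(*q);ray=np.r_[q/r*np.tan(r),1]*d[v,u0]
    print(v,(o+ray@R).round(4))
E
```

```text
back 15.42 [0.5431 0.0552 0.1451] f [-0.2 -0.9  0.6] tan 0.63 0.0317 0.0
open 15.77 [0.5428 0.055  0.145 ] f [-0.3 -0.3 -1.1] tan 0.38 0.0549 0.0
up 16.68 [0.5422 0.055  0.2592] f [ 0.1 -0.2 -0.8] tan 0.02 0.0549 0.0
180 [0.5354 0.0679 0.0729]
184 [0.5351 0.0685 0.0903]
188 [0.5361 0.0666 0.0947]
192 [0.5373 0.0643 0.0972]
196 [0.5391 0.0609 0.0949]
200 [0.5404 0.0585 0.097 ]
204 [0.5419 0.0557 0.0973]
208 [0.5435 0.0527 0.097 ]
212 [0.5453 0.0494 0.0958]
216 [0.5466 0.0468 0.0971]
220 [0.5559 0.0294 0.0527]
224 [0.5578 0.0259 0.0531]
228 [0.5597 0.0223 0.0533]
```

View pics/w3.png

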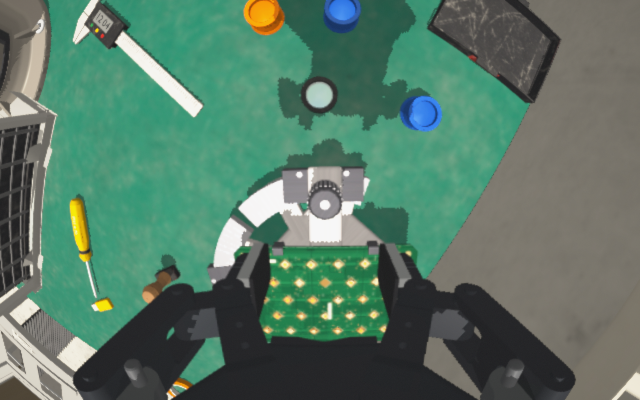

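The wrist view shows the knob (324,204) sitting between the two block pieces, with the loupe (319,95) still standing. Measured knob top is about 96.5 mm, which says home. I'll compare with the home reading at the start before handing in.

```bash
python3 - <<'E'
from h import *
def top(c,d,u0,v0):
    R=cv2.Rodrigues(c["rvec"])[0];o=-R.T@c["tvec"];Z=[]
    for v in range(v0-8,v0+9):
        for u in range(u0-8,u0+9):
            q=(np.array([u,v])-[c["cx"],c["cy"]])/c["fx"];r=np.hypot(*q)+1e-9
            Z.append((o+np.r_[q/r*np.tan(r),1]*d[v,u]@R)[2])
    return np.median(Z),np.mean(Z)
f=np.load("pics/w1.npz");print("home ref",top({k:f[k] for k in("fx","fy","cx","cy","rvec","tvec")},f["d"],324,204))
for i in range(3):
    c=calibration("wrist");p,d=camera("wrist");print("now",top(c,d,324,205))
p,d=camera("top");W=cloud(calibration("top"),d);m=(W[...,2]>.088)&(W[...,2]<.115)&(np.hypot(W[...,0]-.542,W[...,1]-.055)<.012);print("topcam",m.sum(),np.median(W[m][:,2]) if m.any() else "")
print(env.get_state()["time"])
E
```

```text
home ref (np.float64(0.09659046305471822), np.float64(0.09826409174806923))
now (np.float64(0.09662940396901745), np.float64(0.09663403553855962))
now (np.float64(0.09655135621119029), np.float64(0.09735321083160027))
now (np.float64(0.09659422870077122), np.float64(0.09820954309428309))
topcam 0 
16.9333
```

The height matches the home reference to within 0.1 mm, so I'm handing in.

```bash
python3 -c "
from cell import job;print(job.job_done())"
```

```text
the job is handed in; nothing more can be done
None
```

The turntable is one notch round on the loupe side, at about 46°; the pin is home (ring height matches its starting reading to within 0.1 mm), the gripper is clear, and the job was handed in at about 17 s with no verdict returned.

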